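# Load the slide shuttle, snap its cover shut and send it to the dock

### The job

Lay all the slide boxes (the flat grey-lidded plastic boxes on the left half of the bench) lid up in the tray of the shuttle, one to a pocket, sliding its clear cover back as far as you need for that. Then slide the cover over them until its spring tongue clicks past the catch, and only after that run the loaded shuttle along its track, the way the cover slides open, right up to the far stop. Leave the petri dishes, the timer and everything else where they are.

Things in the scene. Friction and masses are not known exactly. Their poses are not given: they have to be found in the camera images.
- slidebox_0: slide box: flat closed box, white below, grey lid, 80 mm long (its x), 38 mm wide (its y), 30 mm high; solid, lies lid up on the bench. Origin: centre of its underside, z up. 65 to 120 g. Identical to the other slide boxes. May be absent (None at the start).
- slidebox_1: slide box: flat closed box, white below, grey lid, 80 mm long (its x), 38 mm wide (its y), 30 mm high; solid, lies lid up on the bench. Origin: centre of its underside, z up. 65 to 120 g. Identical to the other slide boxes. May be absent (None at the start).
- slidebox_2: slide box: flat closed box, white below, grey lid, 80 mm long (its x), 38 mm wide (its y), 30 mm high; solid, lies lid up on the bench. Origin: centre of its underside, z up. 65 to 120 g. Identical to the other slide boxes. May be absent (None at the start).
- slidebox_3: slide box: flat closed box, white below, grey lid, 80 mm long (its x), 38 mm wide (its y), 30 mm high; solid, lies lid up on the bench. Origin: centre of its underside, z up. 65 to 120 g. Identical to the other slide boxes. May be absent (None at the start).
- track: fixed grey track plate, 220 mm wide (its x), 366 mm long (its y, +95 to -271 mm), 10 mm thick, a 29 mm high stop across each end. Origin: on the bench, under the tray's middle when joint shuttle = 0. Its -x side faces the robot; cover and shuttle both move along its y; -y is the way the cover opens and the shuttle runs to the dock.
- shuttle (a joint): slide of the shuttle (carriage) along the track, m: 0 at the loading stop (+y end), 0.10 at the far (dock) stop, growing toward the track's -y. Starts within 30 mm of the loading stop. Friction about 3.5 N; stays where it is left. It can be pulled by the cover's bar once the tongue holds the cover shut.
- tray (a point): middle of the tray floor, 20 mm above the bench, moves with the shuttle, axes as the track's. Four pockets, centres at x +-48.5, y +-36 mm, each 91 (x) by 56 mm (y): a slide box lies in it flat, lengthwise along x, either way round. Ribs 6 mm high over the floor: between pockets 16 mm wide (along x) and 6 mm wide (along y), outer ones at y +-66 mm; side rails at x +-96.5 mm, 12 mm high.
- cover (a joint): slide of the clear cover on the shuttle's side rails, m: 0 shut over the tray, 0.15 fully open (toward the track's -y, clear of the pockets). Friction 2 N, stays put; starts partly open. The last 25 mm of closing needs up to 12 N (tongue on catch), which first pushes the shuttle to its loading stop; the tongue snaps in within the last 3 mm, then holds over 20 N.
- cover_bar (a point): centre of the cover's black handle bar, 100 mm above the bench; bar 84 mm long (track's x), 12 mm square, on posts 36 mm from its middle, 30 mm free under it. Its y in the track's frame = -(joint cover) - (joint shuttle). Cover 196 mm wide (x), 144 mm long (72 mm to each side of the bar), roof top 64 mm above the bench, open at its +y end, 40 mm inside over the tray floor.
- tab (a joint): bending of the cover's steel spring tongue, rad: 0 straight (rest, also when snapped in behind the catch), about 0.08 while its nose rides on the catch
- tab_nose (a point): round nose of the spring tongue, low on the cover's -x (robot) side, 22 mm above the bench. The catch it snaps behind is a small ramped ledge on the shuttle's side rail, 38 mm to the +y side of the tray's middle.
- bench_timer: bystander: flat timer, 62 x 66 x 19 mm, lying on the stack of books (36 mm high); origin centre of its underside. The books, fixed, cover about 150 x 210 mm of the bench between slide boxes and shuttle.
- petri_dishes: bystander: two stacked clear petri dishes, 70 mm diameter, 32 mm high; origin centre of the underside

How it is judged:
By the outcome, as a careful person would: the job done as asked, in the order asked, and still so for the second after the job is handed in, with the robot touching nothing.
Of slidebox_0, slidebox_1, slidebox_2, slidebox_3 only 3 to 4 are there at a start; the rules pass over those that are not, and their reading is None.
At some moment in a run one of slidebox_0, slidebox_1, slidebox_2, slidebox_3 may be knocked a few centimetres aside while the robot is not near it.
It also fails if it takes over 200 s, if anything falls off the work surface, if the arm or the gripper's body presses on something with over 40 N, if the wrist force passes 120 N, or if a joint passes its speed limit or range.

### The arm

A 6-joint arm with a two-finger parallel gripper is mounted at the origin on a cart in front of the work surface, level with it; the furniture and walls round the work are solid. World frame = base frame: x ahead of the robot, y to its left, z up, the work surface at z = 0. Lengths are in mm, angles in rad, forces in N, time in s.
With the tool pointing down it reaches from about 225 to 725 mm from the base axis. Payload 3.1 kg.
Tool frame: the origin (TCP) lies midway between the tips of the shut fingers; the grasp point (between the pads) lies 19 mm behind it; y points along the fingers, z is the direction in which the jaws open and shut, and the axes are right-handed (so a half turn about y gives the same grasp; the last joint's range is limited). The gripper opens to 85 mm and grips with 20 to 120 N. Pads are 22 mm wide; open, the fingers measure 114 mm over their backs; the gripper's body (76 mm by 85 mm) begins 54 mm behind the grasp point. The pads swing forward as they close: fully open they stand 13 mm farther back than shut.
Start: joints at [-0.128, 0.048, 0.099, 1.622, 0, 1.443], TCP at [524.993, -0.012, 231.312] pointing down, gripper open.
Joint ranges: [-2.91, 2.91], [-0.99, 1.94], [-1.21, 1.42], [-2.12, 2.29], [-1.49, 1.47], [-3.14, 3.14]. Speed limits (rad/s): [2.79, 2.79, 3.14, 3.14, 3.14, 3.14].

### API

Orientations are given as a 3x3 rotation matrix whose columns are the frame's x, y, z axes.
In Python, from station import bot, vision gives the robot as it stands. The module is installed in compiled form; this text tells all that it offers. Calls block until the motion is done:
- bot.goto(position, orientation): joint-space move of the TCP to a pose.
- bot.move_l(position, max_speed=150, frame=None, f_stop=None): straight line of the TCP; frame=None keeps the orientation; max_speed is the mean speed in mm/s. With f_stop (N) it stops when the force on the tool has changed by that much, and returns True; else False.
- bot.movej(angles): joint-space move.
- bot.move_gripper(opening, f_grip=None): finger opening in mm; f_grip is the grip in N (None keeps the last); returns when the fingers have stopped.
- bot.dwell(seconds).
- bot.inverse_kinematics(position, orientation): joint angles nearest the present ones, or None.
- bot.get_state(): the state.
- vision.read_camera(name): name is "scene" or "side" or "wrist"; returns the picture (400x640x3 uint8, red, green, blue); there is no depth.
- vision.get_calibration(name): a dict with "fx", "fy", "cx", "cy" (pixels), "xyz" and "rotation" of the camera in the world. Camera axes: x right, y up, looking along -z (the intrinsics and any distortion apply to the point x, -y, -z); pixel columns grow to the right and rows downward; lengths in mm; the calibration is good to about 2 mm. A picture is of the moment at which its call begins: read the wrist's pose just before it. get_calibration takes no time and is no camera call; for the wrist camera it gives the pose at the moment of the call.
A pose or a line that the arm cannot do raises bot.Unreachable and nothing moves.
- bot.close_job(): hands the job in, once; it reports no verdict.
The state is a dict: "time": time; "joint_pos": joint angles; "qd": joint speeds; "effort": joint torques, N m; "tcp_pos": TCP position; "tool_rot": TCP orientation; "force": force on the tool from outside, world axes, zero at the start; "torque": the same for the moment, N m; "opening": finger opening in mm.
Only numpy, scipy, OpenCV 4.12 (cv2) and the standard library are available. Lean on these libraries where they do the work, as an engineer would, in place of code of your own. Each camera call takes 0.05 s, during which the arm holds its last target. There are 200 camera calls.

## Working session

There is one attempt and no reset: what is moved stays moved. The work goes in short steps, each a Python script; the robot and the scene stay as the last script left them, time stands still between calls to the robot, and variables do not carry over. Pictures are saved under pics/ and viewed, about 12 in all and at most 16, crops included, and the job is handed in when it is done.

```bash
mkdir -p pics; ls; python3 - <<'E'
from station import bot, vision
import cv2,numpy as np
for n in ["scene","side","wrist"]:
    c=vision.get_calibration(n); print(n,{k:np.round(v,3).tolist() if not isinstance(v,str) else v for k,v in c.items()})
    cv2.imwrite(f"pics/a_{n}.png",vision.read_camera(n)[:,:,::-1])
s=bot.get_state();print(s["tool_rot"],s["time"],s["opening"])
E
```

```text
pics
scene {'fx': 389.4, 'fy': 389.4, 'cx': 324.099, 'cy': 200.619, 'xyz': [103.274, -732.848, 450.844], 'rotation': [[0.813, 0.262, -0.521], [-0.583, 0.348, -0.734], [-0.011, 0.9, 0.435]]}
side {'fx': 374.925, 'fy': 374.925, 'cx': 317.336, 'cy': 199.542, 'xyz': [135.293, -839.731, 533.512], 'rotation': [[0.882, 0.211, -0.421], [-0.471, 0.415, -0.778], [0.011, 0.885, 0.465]]}
wrist {'fx': 305.03, 'fy': 305.03, 'cx': 324.219, 'cy': 201.212, 'xyz': [525.647, 67.283, 372.492], 'rotation': [[1.0, -0.001, 0.002], [0.001, 0.964, 0.265], [-0.002, -0.265, 0.964]]}
[[ 2.06669919e-05 -1.88653061e-03  9.99998220e-01]
 [-9.99999970e-01  2.43517191e-04  2.11264315e-05]
 [-2.43556613e-04 -9.99998191e-01 -1.88652553e-03]] 0.15 85.26760227733283
```

View pics/a_scene.png

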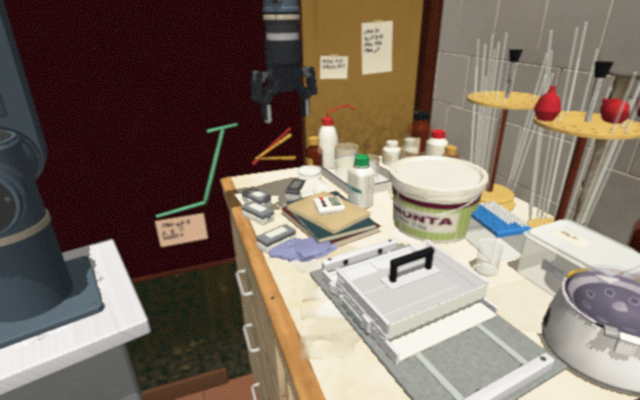

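View pics/a_side.png

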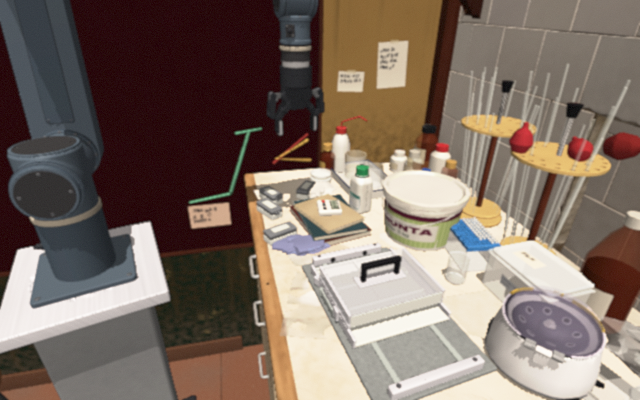

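```bash
cat > h.py <<'E'
from station import bot, vision
import cv2,numpy as np
R0=np.array([[0,0,1.],[-1,0,0],[0,-1,0]])   # jaws open along world x
def Rz(a): c,s=np.cos(a),np.sin(a); return np.array([[c,-s,0],[s,c,0],[0,0,1.]])
def snap(n,f=None):
    c=vision.get_calibration(n); im=vision.read_camera(n)
    if f: cv2.imwrite(f"pics/{f}.png",im[:,:,::-1]); np.savez(f"pics/{f}.npz",**{k:c[k] for k in("fx","fy","cx","cy","xyz","rotation")})
    return im,c
def load(f): return cv2.imread(f"pics/{f}.png")[:,:,::-1],dict(np.load(f"pics/{f}.npz"))
def ray(c,u,v):
    d=np.array([(u-c["cx"])/c["fx"],-(v-c["cy"])/c["fy"],-1.]); return np.array(c["xyz"]),np.array(c["rotation"])@d
def onz(c,u,v,z):
    o,d=ray(c,u,v); return (o+d*(z-o[2])/d[2])[:2]
def proj(c,p):
    q=np.array(c["rotation"]).T@(np.array(p,float)-c["xyz"]); return c["cx"]+c["fx"]*q[0]/-q[2], c["cy"]-c["fy"]*q[1]/-q[2]
E
python3 - <<'E'
from h import *
for n,p in [("L",(480,190,300)),("R",(470,-140,300))]:
    try:
        bot.goto(p,R0); bot.dwell(.2); snap("wrist","w"+n)
    except bot.Unreachable as e: print(n,e)
print(bot.get_state()["time"])
a=[cv2.imread(f"pics/w{n}.png") for n in "LR"]
for n,i in zip("LR",a): cv2.imwrite(f"pics/v{n}.png",cv2.resize(i,(800,500),interpolation=cv2.INTER_CUBIC))
E
```

```text
2.7417
```

View pics/vL.png

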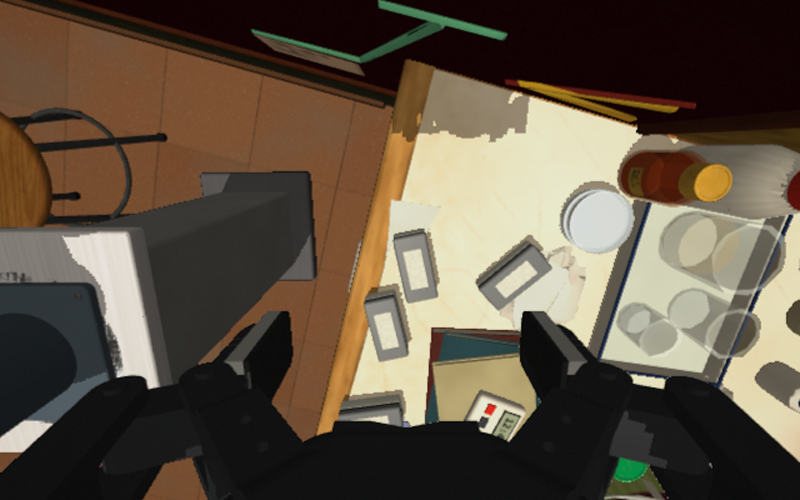

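View pics/vR.png

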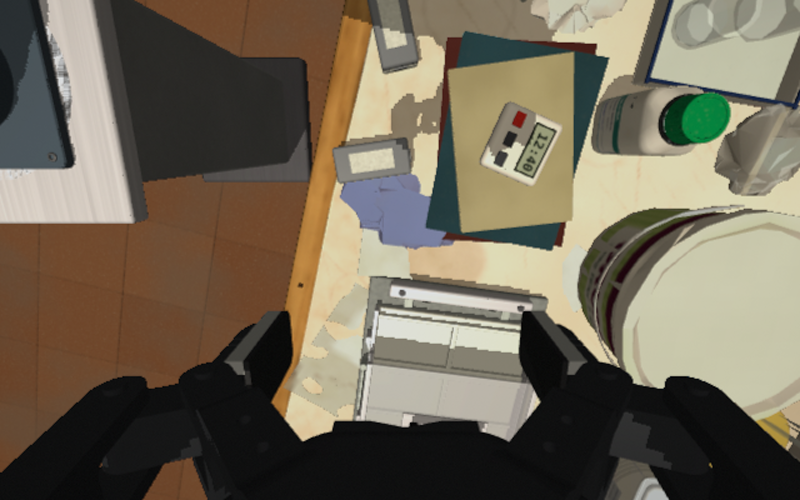

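```bash
cat >> h.py <<'E'
def rect(im,c,ctr,z,half=80,s=2):
    """top-down metric image of plane z: col=x, row=-y, s px/mm"""
    n=2*half*s
    g=[(0,0),(n,0),(n,n),(0,n)]
    W=[(ctr[0]-half+a/s,ctr[1]+half-b/s,z) for a,b in g]
    H=cv2.getPerspectiveTransform(np.float32([proj(c,w) for w in W]),np.float32(g))
    return cv2.warpPerspective(im,H,(n,n),flags=cv2.INTER_LINEAR)
def box(im,c,uv,out=None):
    ctr=onz(c,*uv,30); half,s=75,3; r=rect(im,c,ctr,30,half,s).astype(int)
    sp=r.max(2)-r.min(2); v=r.mean(2)
    m=((sp<26)&(v>95)&(v<215)).astype(np.uint8)
    m=cv2.morphologyEx(m,cv2.MORPH_OPEN,np.ones((5,5)))
    k,_=cv2.findContours(m,cv2.RETR_EXTERNAL,cv2.CHAIN_APPROX_NONE)
    k=min(k,key=lambda q:-cv2.pointPolygonTest(q,(half*s,half*s),True) if cv2.contourArea(q)>1000 else 1e9)
    (a,b),(w,h),t=cv2.minAreaRect(k)
    if out:
        o=r.astype(np.uint8).copy(); cv2.drawContours(o,[np.int32(cv2.boxPoints(((a,b),(w,h),t)))],0,(255,0,0),1); 
        cv2.imwrite(out,np.hstack([o,cv2.cvtColor(m*255,cv2.COLOR_GRAY2RGB)])[:,:,::-1])
    if w<h: w,h,t=h,w,t+90
    y=-np.radians(t); y=(y+np.pi/2)%np.pi-np.pi/2
    return np.array([ctr[0]-half+a/s,ctr[1]+half-b/s]),y,(w/s,h/s)
E
python3 - <<'E'
from h import *
im,c=load("wL")
T=[]
for i,(u,v) in enumerate([(415,265),(386,325),(514,272)]): print(box(im,c,(u*.8,v*.8),f"pics/b{i}.png"));
im2,c2=load("wR"); print(box(im2,c2,(372*.8,160*.8),"pics/b3.png")); print(box(im2,c2,(395*.8,40*.8)))
r=[cv2.resize(cv2.imread(f"pics/b{i}.png"),(400,200)) for i in range(4)]
cv2.imwrite("pics/bb.png",np.vstack([np.hstack(r[:2]),np.hstack(r[2:])]))
print("stop",onz(c2,370*.8,278*.8,10),onz(c2,547*.8,297*.8,10), "bench timer",onz(c2,520*.8,145*.8,55))
bot.goto((450,-330,300),R0); bot.dwell(.2); im,c=snap("wrist","wS"); print(c["xyz"])
cv2.imwrite("pics/vS.png",cv2.resize(im[:,:,::-1],(800,500),interpolation=cv2.INTER_CUBIC))
E
```

```text
(array([489.39428776, 124.84589734]), np.float64(-1.3611564136835486), (83.70782979329427, 42.34990692138672))
(array([457.28875349,  45.96740335]), np.float64(-1.3397057163673964), (77.39620971679688, 37.44793192545573))
(array([626.77103344,  91.53555989]), np.float64(-0.8403590172359041), (91.85972086588542, 85.19690450032552))
(array([435.93933739, -86.91616346]), np.float64(0.15541848594955265), (79.56386311848958, 39.63624572753906))
(array([458.5105423 ,  35.61864457]), np.float64(-1.3455195301850937), (58.59223429361979, 36.24108378092448))
stop [ 429.20891489 -223.68537965] [ 643.88521281 -247.50927877] bench timer [583.31329096 -69.85606146]
[ 451.30157113 -261.02648489  442.89797454]
```

View pics/vS.png

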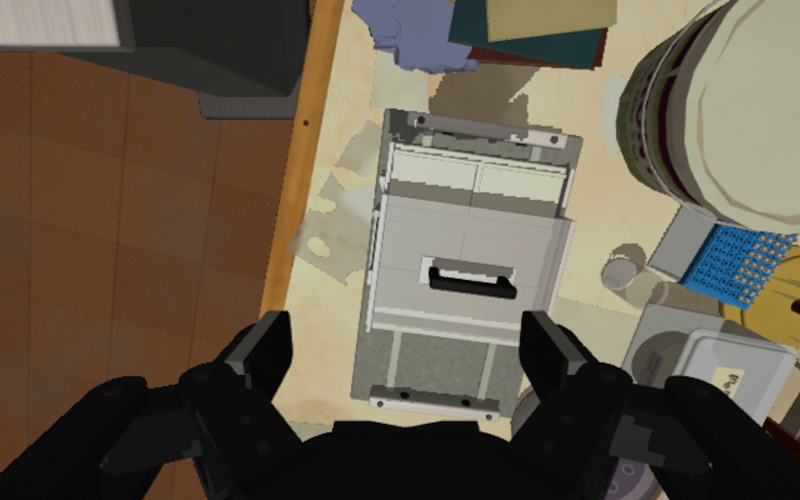

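View pics/bb.png

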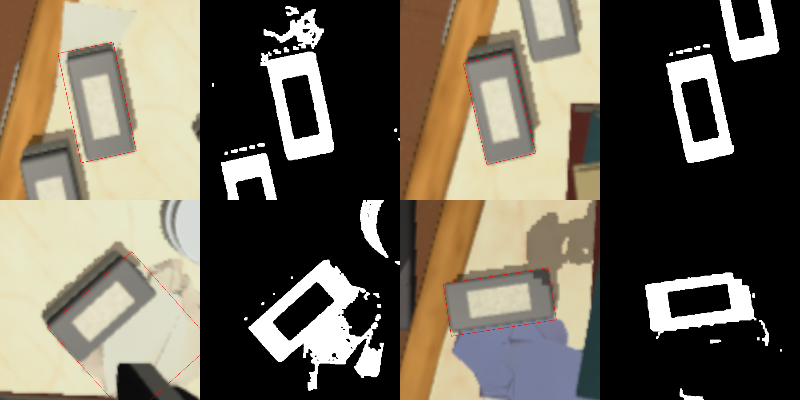

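```bash
cat >> h.py <<'E'
def label(im,c,uv,R=60):
    """box centre/yaw from the white label hole in the grey lid, near pixel uv"""
    ctr=onz(c,*uv,30); half,s=75,3; r=rect(im,c,ctr,30,half,s).astype(int)
    sp=r.max(2)-r.min(2); v=r.mean(2)
    m=((sp<26)&(v>95)&(v<212)).astype(np.uint8)
    k,h=cv2.findContours(m,cv2.RETR_CCOMP,cv2.CHAIN_APPROX_NONE)
    best=[]
    for q,hh in zip(k,h[0]):
        if hh[3]<0 or cv2.contourArea(q)<1500: continue
        (a,b),(w,l),t=cv2.minAreaRect(q)
        if w<l: w,l,t=l,w,t+90
        if not(30<w/s<60 and 10<l/s<30): continue
        y=-np.radians(t); y=(y+np.pi/2)%np.pi-np.pi/2
        best.append((np.hypot(a-half*s,b-half*s)/s,np.array([ctr[0]-half+a/s,ctr[1]+half-b/s]),y,(w/s,l/s)))
    best=[b for b in best if b[0]<R]
    return min(best,key=lambda b:b[0])[1:] if best else None
E
python3 - <<'E'
from h import *
im,c=load("wL")
for i,(u,v) in enumerate([(415,265),(386,325),(514,272)]): print(label(im,c,(u*.8,v*.8)))
im2,c2=load("wR"); print(label(im2,c2,(372*.8,160*.8)))
im,c=load("wS"); S=lambda u,v,z: onz(c,u*.8,v*.8,z)
P=np.array([S(387,109,10),S(582,135,10),S(352,398,10)]);print(P)
M=np.array([(-110,95),(110,95),(-110,-271)],float)
a,b=P.mean(0),M.mean(0); z=complex; 
p=(P-a)@[1,1j]; m=(M-b)@[1,1j]; k=(p*m.conj()).sum()/(abs(m)**2).sum(); th=np.angle(k); 
Rm=Rz(th)[:2,:2]; o=a-Rm@b; print("th",th,"scale",abs(k),"origin",o, "res",P-(o+(Rm@M.T).T))
tr=lambda p:(Rm.T@(np.array(p)-o)).round(1)
g=im.max(2); msk=((g<50)*255).astype(np.uint8); msk[:200]=0; msk[245:]=0; msk[:,:330]=0; msk[:,420:]=0
ys,xs=np.nonzero(msk); print("bar box",xs.min(),xs.max(),ys.min(),ys.max())
for u in range(348,412,8):
    col=np.nonzero(msk[:,u])[0]; print(u,col.min(),col.max(),tr(onz(c,u,col.max()+1,106)),tr(onz(c,u,col.min(),94)))
print("ends",tr(onz(c,xs.min(),235,106)),tr(onz(c,xs.max()+1,235,106)))
print("cover edge",tr(S(383,194,64)),tr(S(574,219,64)))
print("rail corner +y",tr(S(395,143,26)),tr(S(567,166,26)), "catch?",tr(S(385,180,25)))
print("bucket left",S(617,110,150))
E
```

```text
(array([492.02455204, 121.61913648]), np.float64(-1.360822852757016), (46.694559733072914, 20.816678365071613))
(array([457.43850833,  44.95509968]), np.float64(-1.3535028881848243), (46.65567525227865, 20.924671173095703))
(array([606.30395174, 109.68961263]), np.float64(0.7328151129382698), (46.332010904947914, 20.837013244628906))
(array([435.42223737, -85.75269605]), np.float64(0.14189708446300253), (46.43335469563802, 20.364674886067707))
[[ 431.93976907 -222.55405346]
 [ 643.55334126 -248.40393152]
 [ 382.48059795 -580.65487076]]
th -0.12894600690359243 scale 0.9861082659079635 origin [ 525.82539746 -328.47670217] res [[ 2.98519674 -2.43344591]
 [-3.57478589  0.00624975]
 [ 0.58958915  2.42719616]]
bar box 343 412 214 238
348 214 230 [-37.6 -67.1] [-39.3 -50. ]
356 222 231 [-28.  -67.1] [-28.1 -58.8]
364 223 232 [-18.5 -67.1] [-18.3 -58.7]
372 224 233 [ -8.9 -67.1] [ -8.5 -58.7]
380 225 234 [  0.7 -67.1] [  1.3 -58.7]
388 226 235 [ 10.3 -67.1] [ 11.2 -58.7]
396 227 236 [ 19.9 -67.1] [ 21.1 -58.7]
404 222 237 [ 29.6 -67.1] [ 29.4 -51.1]
ends [-42.7 -72.8] [ 39.4 -61.9]
cover edge [-98.2   9.5] [95.4  9.9]
rail corner +y [-93.5  59.4] [91.6 60.2] catch? [-99.4  19.8]
bucket left [ 604.50707577 -235.1131809 ]
```

```bash
python3 - <<'E'
from h import *
im,c2=load("wR"); cs=vision.get_calibration("scene")
def tri(c,p,d,q):
    o1,a=ray(c,*p); o2,b=ray(d,*q); a/=np.linalg.norm(a); b/=np.linalg.norm(b)
    t=np.linalg.lstsq(np.c_[a,-b],o2-o1,rcond=None)[0]; return o1+a*t[0],o2+b*t[1]
C=tri(c2,(724*.8,313*.8),cs,(438,172));print("bucket lid centre",C)
z=C[0][2]; print("left",onz(c2,622*.8,315*.8,z)); im,c=load("wS"); print(onz(c,640*.8,110*.8,z))
print("bottle",tri(c2,(697*.8,118*.8),cs,(361,160)))
# open the cover: grip bar
th=-0.129; o=np.array([525.8,-328.5]); Rm=Rz(th)[:2,:2]
W=lambda x,y:o+Rm@[x,y]
for sgn in (1,-1):
    Rb=Rz(th+sgn*np.pi/2)@R0
    for y in (-62,-152,-175):
        for x in (0,-20): print(sgn,x,y,W(x,y),np.round(q,2) if (q:=bot.inverse_kinematics([*W(x,y),81],Rb)) is not None else None)
    for x in(-48.5,48.5):
        for y in(36,-36,-50): print(sgn,x,y,(q:=bot.inverse_kinematics([*W(x,y),25],Rb)) is not None,bot.inverse_kinematics([*W(x,y),110],Rb) is not None)
E
```

```text
bucket lid centre (array([ 765.30615297, -218.75591508,  118.44819766]), array([ 774.6607458 , -224.17715511,  129.40815984]))
left [ 671.58863958 -221.02360832]
[ 639.4409139 -232.2593656]
bottle (array([701.60883954, -49.23862409, 123.72322152]), array([701.06080783, -48.93939047, 123.34777332]))
1 0 -62 [ 517.824164   -389.98484399] [-0.75  0.39  0.19  1.38  0.   -0.62]
1 -20 -62 [ 497.99034336 -387.41199367] [-0.77  0.34  0.14  1.37  0.   -0.64]
1 0 -152 [ 506.24633756 -479.23703687] [-0.85  0.52  0.37  1.42  0.   -0.73]
1 -20 -152 [ 486.41251692 -476.66418655] [-0.87  0.47  0.31  1.41  0.   -0.74]
1 0 -175 [ 503.28755969 -502.04593061] [-0.88  0.56  0.43  1.44  0.   -0.75]
1 -20 -175 [ 483.45373905 -499.47308029] [-0.9   0.51  0.36  1.42  0.   -0.77]
1 -48.5 36 True True
1 -48.5 -36 True True
1 -48.5 -50 True True
1 48.5 36 True True
1 48.5 -36 True True
1 48.5 -50 True True
-1 0 -62 [ 517.824164   -389.98484399] [-0.75  0.39  0.19  1.38  0.    2.52]
-1 -20 -62 [ 497.99034336 -387.41199367] [-0.77  0.34  0.14  1.37  0.    2.5 ]
-1 0 -152 [ 506.24633756 -479.23703687] [-0.85  0.52  0.37  1.42  0.    2.42]
-1 -20 -152 [ 486.41251692 -476.66418655] [-0.87  0.47  0.31  1.41  0.    2.4 ]
-1 0 -175 [ 503.28755969 -502.04593061] [-0.88  0.56  0.43  1.44  0.    2.39]
-1 -20 -175 [ 483.45373905 -499.47308029] [-0.9   0.51  0.36  1.42  0.    2.37]
-1 -48.5 36 True True
-1 -48.5 -36 True True
-1 -48.5 -50 True True
-1 48.5 36 True True
-1 48.5 -36 True True
-1 48.5 -50 True True
```

```bash
cat >> h.py <<'E'
th=-0.129; O=np.array([525.8,-328.5]); Rm=Rz(th)[:2,:2]
W=lambda x,y,z:[*(O+Rm@[x,y]),z]
T=lambda p:Rm.T@(np.array(p)[:2]-O)
Rb=Rz(th+np.pi/2)@R0
E
python3 - <<'E'
from h import *
bot.move_gripper(50,40)
bot.goto(W(0,-62,170),Rb)
print(bot.move_l(W(0,-62,82),100,f_stop=8))
bot.move_gripper(0,40); s=bot.get_state(); print("grip",s["opening"],T(s["tcp_pos"]),s["force"])
print(bot.move_l(W(0,-150,82),60)); bot.dwell(.2)
s=bot.get_state(); print(s["opening"],T(s["tcp_pos"]),s["force"],s["time"])
im,c=snap("wrist","wC"); im2,_=snap("side","sC")
cv2.imwrite("pics/vC.png",np.hstack([im,im2[200:,100:480][:,:]if 0 else im2])[:,:,::-1][:, :])
x=np.hstack([cv2.resize(im,(400,250)),cv2.resize(im2[210:400,230:534],(400,250))])
cv2.imwrite("pics/vC.png",x[:,:,::-1])
E
```

```text
False
grip 10.856715193582943 [  0.45592252 -62.43502042] [-0.4837497   0.33385086  2.0460198 ]
False
11.055929183359671 [  -0.39810037 -150.50151807] [-1.39488048  0.36549047  6.36868093] 8.7833
```

View pics/vC.png

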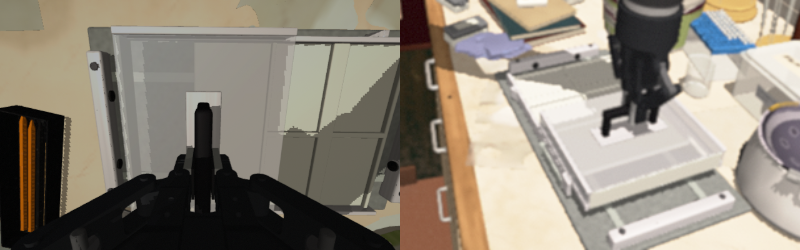

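```bash
python3 - <<'E'
from h import *
bot.move_gripper(50); bot.move_l(W(0,-150,180),150)
bot.goto((470,-300,300),R0); bot.dwell(.2); im,c=snap("wrist","wT")
r=rect(im,c,O,20,130,3)
# rectify in track frame, tray floor plane
n=[(-110,100),(110,100),(110,-150),(-110,-150)]
def tf(z): 
    H=cv2.getPerspectiveTransform(np.float32([proj(c,W(*q,z)) for q in n]),np.float32([(0,0),(660,0),(660,750),(0,750)])); return cv2.warpPerspective(im,H,(660,750))
a=tf(26)
for q in range(0,750,60): cv2.line(a,(0,q),(8,q),(255,0,0),2)
cv2.imwrite("pics/vT.png",cv2.resize(a,(528,600))[:,:,::-1])
E
```

```text
(no output)
```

View pics/vT.png

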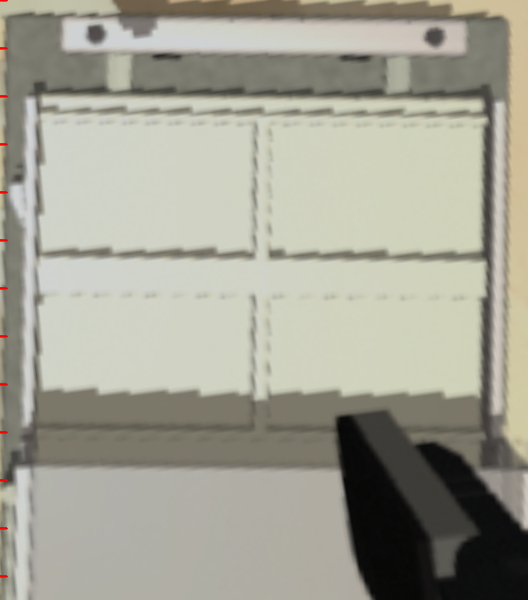

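```bash
cat >> h.py <<'E'
V=(480,40,300)
def findall(im,c):
    x0,x1,y0,y1,s=370,700,-170,210,3
    g=[(x0,y1),(x1,y1),(x1,y0),(x0,y0)]; w,h=(x1-x0)*s,(y1-y0)*s
    H=cv2.getPerspectiveTransform(np.float32([proj(c,(*q,30)) for q in g]),np.float32([(0,0),(w,0),(w,h),(0,h)]))
    r=cv2.warpPerspective(im,H,(w,h)).astype(int); sp=r.max(2)-r.min(2); v=r.mean(2)
    m=((sp<26)&(v>95)&(v<212)).astype(np.uint8); out=[]
    k,hi=cv2.findContours(m,cv2.RETR_CCOMP,cv2.CHAIN_APPROX_NONE)
    for q,hh in zip(k,hi[0]):
        if hh[3]<0 or cv2.contourArea(q)<3000: continue
        (a,b),(W_,L_),t=cv2.minAreaRect(q)
        if W_<L_: W_,L_,t=L_,W_,t+90
        if not(40<W_/s<54 and 16<L_/s<26): continue
        y=-np.radians(t); out.append((x0+a/s,y1-b/s,(y+np.pi/2)%np.pi-np.pi/2))
    return out
def look():
    bot.move_gripper(70,40); bot.goto(V,R0); bot.dwell(.15); im,c=snap("wrist","last"); return findall(im,c)
def Rg(yaw,p):
    j1=np.arctan2(p[1],p[0]); yaw=min((yaw,yaw+np.pi,yaw-np.pi),key=lambda a:abs(j1-a)); return Rz(yaw+np.pi/2)@R0
def pick(b):
    R=Rg(b[2],b); bot.goto((b[0],b[1],120),R); bot.move_gripper(62,40)
    hit=bot.move_l((b[0],b[1],5),120,f_stop=10)
    z=bot.get_state()["tcp_pos"][2]
    bot.move_gripper(20,40); o=bot.get_state()["opening"]
    print("pick hit",hit,"z",z,"open",o); 
    if not 34<o<42: return False
    bot.move_l((b[0],b[1],170),200); return True
def place(x,y,s):
    bot.goto((470,-120,220),Rb); bot.goto(W(x,y-s,140),Rb)
    print("held",bot.get_state()["opening"])
    bot.move_l(W(x,y-s,32),120); hit=bot.move_l(W(x,y-s,24.),25,f_stop=6); z=bot.get_state()["tcp_pos"][2]
    bot.move_gripper(50); bot.move_l(W(x,y-s,140),150)
    bot.goto((470,-120,220),Rb); print("placed hit",hit,"z",z,"t",bot.get_state()["time"])
E
python3 - <<'E'
from h import *
bot.goto(W(0,-150,170),Rb); bot.move_gripper(50,40); bot.move_l(W(0,-150,82),100,f_stop=8)
bot.move_gripper(0,40); print(bot.get_state()["opening"])
bot.move_l(W(0,-164,82),40); bot.dwell(.2); s=bot.get_state(); print(T(s["tcp_pos"]),s["force"])
bot.move_gripper(50); bot.move_l(W(0,-164,180),150)
bot.goto((470,-120,220),R0)
B=look(); print(np.round(B,2),bot.get_state()["time"])
cv2.imwrite("pics/v9.png",cv2.imread("pics/last.png"))
if len(B)>=3:
    B.sort(key=lambda b:b[1])
    if pick(B[0]): place(48.5,-33,15)
E
```

```text
11.162443771025151
[   0.26489871 -165.62874347] [-0.080743   -1.24500148  5.38561113]
[[ 4.3546e+02 -8.5940e+01  1.5000e-01]
 [ 4.5727e+02  4.5120e+01 -1.3500e+00]
 [ 6.0627e+02  1.0965e+02  7.3000e-01]] 19.8333
pick hit False z 5.851746456706834 open 37.45668676053431
held 37.32850517615193
placed hit True z 25.8953311741798 t 29.475
```

```bash
python3 - <<'E'
from h import *
bot.goto((470,-300,300),R0); bot.dwell(.2); im,c=snap("wrist","wP")
n=[(-110,100),(110,100),(110,-150),(-110,-150)]
H=cv2.getPerspectiveTransform(np.float32([proj(c,W(*q,26)) for q in n]),np.float32([(0,0),(330,0),(330,375),(0,375)]))
a=cv2.warpPerspective(im,H,(330,375))
B=look(); print(np.round(B,2)); im=cv2.imread("pics/last.png")[:,:,::-1]
cv2.imwrite("pics/vP.png",np.hstack([a,im[:375,200:640]])[:,:,::-1])
E
```

```text
[[457.36  45.11  -1.35]
 [606.27 109.6    0.74]]
```

View pics/vP.png

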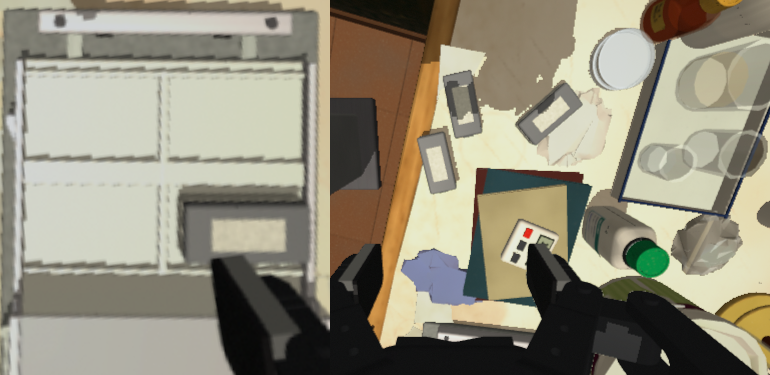

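```bash
python3 - <<'E'
from h import *
B=findall(*load("last")); B.sort(key=lambda b:b[1])
ok=pick(B[0]) and (place(-48.5,-33,15) or True)
if ok:
    B=look(); print(np.round(B,2))
    b=[q for q in B if q[0]>550]
    if b and pick(b[0]): place(48.5,36,15)
    bot.move_gripper(70,40); bot.goto((480,190,300),R0); bot.dwell(.15); im,c=snap("wrist","last")
    print(np.round(findall(im,c),2),[label(im,c,proj(c,(492,121.6,30)))])
E
```

```text
pick hit False z 5.868086267658327 open 37.203193491784866
held 37.706095616865234
placed hit True z 25.82532785768887 t 42.0667
[[606.32 109.61   0.73]
 [477.42 128.94   1.46]]
pick hit False z 6.185752892123017 open 37.147495196854905
held 37.35376023200564
placed hit True z 26.46704742372257 t 54.2167
[[491.99 121.65  -1.36]] [(array([492.03748067, 121.65451457]), np.float64(-1.3663750109976134), (46.59855651855469, 20.793615976969402))]
```

```bash
python3 - <<'E'
from h import *
B=findall(*load("last"))
if pick(B[0]): place(-48.5,36,15)
bot.goto((470,-280,300),R0); bot.dwell(.2); im,c=snap("wrist","wP2")
bot.goto((480,190,300),R0); bot.dwell(.15); im2,c2=snap("wrist","wL2"); print("left",findall(im2,c2))
n=[(-110,100),(110,100),(110,-150),(-110,-150)]
def tf(z):
    H=cv2.getPerspectiveTransform(np.float32([proj(c,W(*q,z)) for q in n]),np.float32([(0,0),(352,0),(352,400),(0,400)]))
    return cv2.warpPerspective(im,H,(352,400))
a=tf(50); r=cv2.resize(im2,(440,275)); r=np.vstack([r,np.zeros((125,440,3),np.uint8)])
cv2.imwrite("pics/vP2.png",np.hstack([a,r])[:,:,::-1])
E
```

```text
pick hit False z 5.912751973682063 open 37.46344371676535
held 37.62665126363999
placed hit True z 26.21660123288652 t 67.6167
left [(572.9397989908854, -63.607096354166686, np.float64(1.1773457010365522))]
```

View pics/vP2.png

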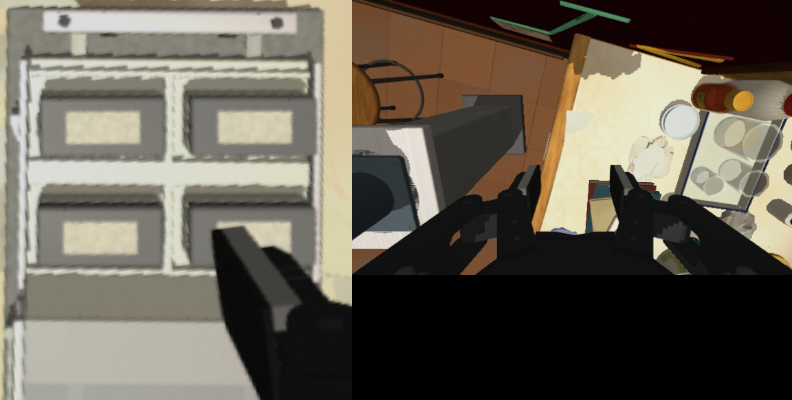

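```bash
python3 - <<'E'
from h import *
bot.goto((470,-200,230),Rb); bot.goto(W(0,-165,170),Rb); bot.move_gripper(50,70); print(bot.move_l(W(0,-165,82),100,f_stop=8))
bot.move_gripper(0,70); s=bot.get_state(); print(s["opening"],T(s["tcp_pos"]))
def st(h): s=bot.get_state(); print(h,s["opening"].__round__(1),T(s["tcp_pos"]).round(1),np.round(Rm.T@s["force"][:2],1),np.round(s["force"][2],1),s["time"])
st(bot.move_l(W(0,-45,82),60,f_stop=15))
st(bot.move_l(W(0,-25,82),30,f_stop=25))
for y in range(-20,8,3):
    h=bot.move_l(W(0,y,82),25,f_stop=25); st(h)
    if h: break
snap("wrist","wK")
E
```

```text
False
10.404692715048308 [   0.37943055 -165.36015244]
False 10.6 [  1.6 -44.7] [ 3.4 -0.8] 5.5 77.7667
False 10.7 [  1.7 -25.1] [ 5.1 -2.5] 5.1 78.5833
False 10.6 [  1.8 -20.5] [ 4.7 -3.6] 4.7 78.9333
False 10.5 [  1.8 -18. ] [ 4.9 -4. ] 4.8 79.2
False 10.1 [  1.9 -15.4] [ 4.4 -4.4] 4.8 79.4667
False 10.8 [  1.9 -11.6] [ 5.1 -1.8] 4.0 79.7333
False 10.4 [ 1.9 -8.4] [ 6.1 -2.9] 4.7 80.0
False 10.9 [ 1.9 -4.5] [ 4.5 -0.9] 5.0 80.2667
False 10.7 [ 2.  -1.4] [ 5.8 -0.5] 6.5 80.5333
False 10.5 [ 2. -1.] [ 5.8 -6.4] 3.5 80.8
False 10.5 [ 2.  -0.9] [  5.4 -12.2] 1.3 81.0667
False 10.4 [ 2.  -0.9] [  5.1 -18.2] -0.2 81.3333
```

```bash
python3 - <<'E'
from h import *
im,c=load("wK"); im2,_=snap("scene"); im3,_=snap("side")
P=[proj(c,W(-100,y,22)) for y in (60,38,0,-40)]; print(np.round(P))
x=np.hstack([cv2.resize(im,(420,262)),cv2.resize(im2[200:400,300:560],(341,262))])
cv2.imwrite("pics/vK.png",x[:,:,::-1])
E
```

```text
[[425.  55.]
 [389.  56.]
 [326.  56.]
 [261.  56.]]
```

View pics/vK.png

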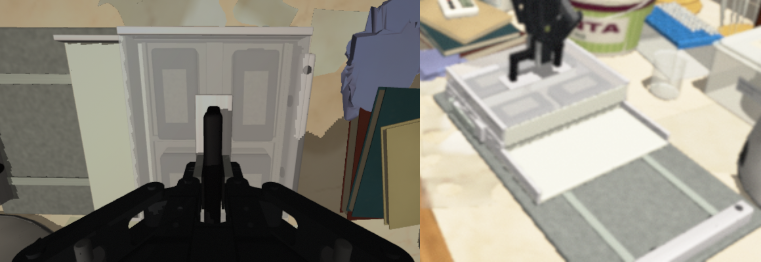

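```bash
python3 - <<'E'
from h import *
bot.move_gripper(50); bot.move_l(W(0,-1,170),150); s=bot.get_state()
bot.goto(W(-100,30,140),R0); bot.dwell(.2); im,c=snap("wrist","wN")
for y in (38,0,-60): print(np.round(proj(c,W(-100,y,22))))
print(np.round(proj(c,W(-98,72,64))),np.round(proj(c,W(-98,-72,64))))
u,v=map(int,proj(c,W(-100,25,22))); a=im[max(0,v-130):v+110,max(0,u-130):u+130]
cv2.imwrite("pics/vN.png",cv2.resize(a,None,fx=2.4,fy=2.4,interpolation=cv2.INTER_CUBIC)[:,:,::-1]); print(u,v)
E
```

```text
[324. 187.]
[319. 228.]
[311. 286.]
[333. 155.] [309. 326.]
322 201
```

View pics/vN.png

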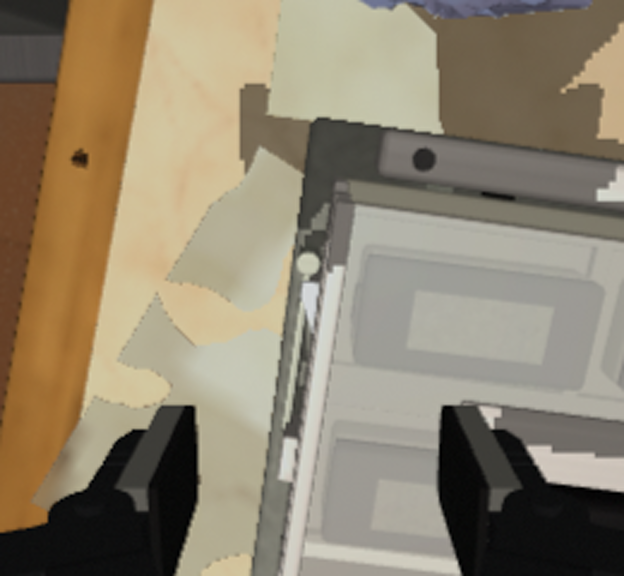

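```bash
python3 - <<'E'
from h import *
bot.goto((470,-200,230),Rb); bot.goto(W(0,-1,170),Rb); bot.move_gripper(50,70); print(bot.move_l(W(0,-1,82),100,f_stop=8))
bot.move_gripper(0,70)
def st(h): s=bot.get_state(); print(h,s["opening"].__round__(1),T(s["tcp_pos"]).round(1),np.round(Rm.T@s["force"][:2],1),np.round(s["force"][2],1),s["time"])
st(0)
h=bot.move_l(W(0,-20,82),30,f_stop=15); st(h)
if not h: h=bot.move_l(W(0,-92,82),50,f_stop=15); st(h)
if not h:
    for y in (-95,-98,-101,-103,-105,-107):
        h=bot.move_l(W(0,y,82),20,f_stop=11); st(h)
        if h: break
bot.move_gripper(50); bot.move_l(W(0,-100,180),150)
bot.goto((440,-240,300),R0); bot.dwell(.2); im,c=snap("wrist","wE"); im2,_=snap("side","sE")
a=cv2.resize(im[:330,200:520],(412,425)); b=cv2.resize(im2[200:400,230:500],(380,281)); b=np.vstack([b,np.zeros((144,380,3),np.uint8)])
cv2.imwrite("pics/vE.png",np.hstack([a,b])[:,:,::-1])
E
```

```text
False
0 10.4 [ 0.5 -1.2] [-0.6 -0.3] 3.9 87.6833
False 10.5 [  0.3 -19.8] [-0.3  1.7] 5.4 88.4667
False 10.7 [ -0.4 -91.7] [-1.8  2.3] 6.0 90.0583
False 10.6 [ -0.5 -94.8] [-2.4  3. ] 6.2 90.3583
False 10.5 [ -0.5 -97.8] [-3.7  3.1] 6.5 90.6583
False 10.7 [  -0.5 -100.8] [-2.4  2.9] 7.1 90.9583
False 10.8 [  -0.5 -102.7] [-3.1  1.7] 5.7 91.2083
False 10.5 [  -0.5 -103.8] [-4.   4.8] 7.8 91.4583
False 10.7 [  -0.5 -103.9] [-2.4  7.7] 7.6 91.7083
```

View pics/vE.png

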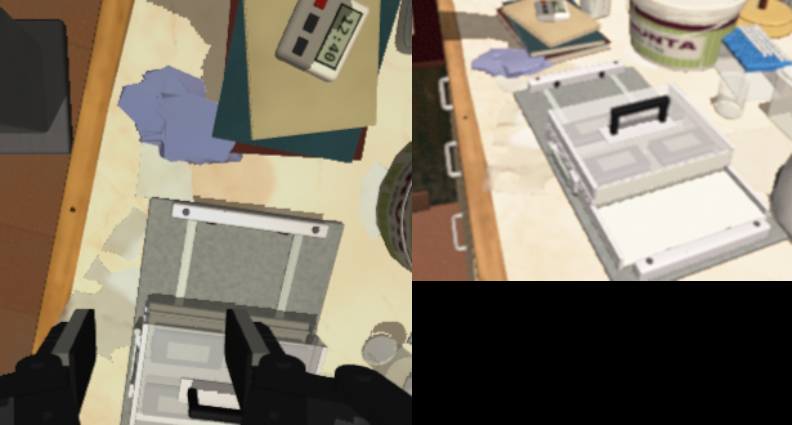

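```bash
python3 - <<'E'
from h import *
def st(h): s=bot.get_state(); print(h,s["opening"].__round__(1),T(s["tcp_pos"]).round(1),np.round(Rm.T@s["force"][:2],1),s["time"])
bot.goto(W(0,-103,170),Rb); bot.move_gripper(50,70); print(bot.move_l(W(0,-103,82),100,f_stop=8)); bot.move_gripper(0,70); st(0)
for y in (-105,-107,-109,-111):
    h=bot.move_l(W(0,y,82),15,f_stop=13); st(h)
    f=Rm.T@bot.get_state()["force"][:2]
    if h or f[1]>12: break
bot.move_l(W(0,-103.5,82),15); st(0)
bot.move_gripper(50); bot.move_l(W(0,-103,180),150)
bot.goto(W(-100,-72,140),R0); bot.dwell(.2); im,c=snap("wrist","wN2")
u,v=map(int,proj(c,W(-100,-65,22))); a=im[max(0,v-100):v+100,max(0,u-80):u+80]
bot.goto(W(-70,-215,140),R0); bot.dwell(.2); im,c=snap("wrist","wQ")
u,v=map(int,proj(c,W(-60,-240,20))); print(u,v); b=im[:330,150:550]
cv2.imwrite("pics/vQ.png",np.hstack([cv2.resize(a,(400,500),interpolation=cv2.INTER_CUBIC),np.vstack([cv2.resize(b,(400,330)),np.zeros((170,400,3),np.uint8)])])[:,:,::-1])
E
```

```text
False
0 10.6 [   0.4 -103.4] [-0.5  0.6] 97.8083
False 10.3 [   0.4 -103.8] [-0.1  3. ] 98.0917
False 10.5 [   0.4 -103.8] [-0.7  8.1] 98.375
False 10.7 [   0.4 -103.9] [-1.8 11. ] 98.6583
False 10.4 [   0.4 -104. ] [-1.8 15.6] 98.9417
0 10.6 [   0.4 -103.6] [-1.   2.6] 99.5917
329 224
```

View pics/vQ.png

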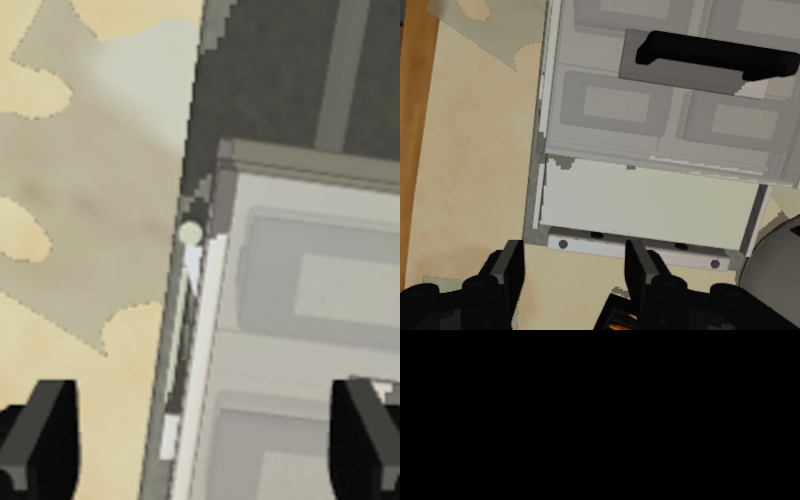

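```bash
python3 - <<'E'
from h import *
bot.goto((450,-200,300),R0); bot.dwell(.3); print(bot.get_state()["time"]); bot.close_job()
E
```

```text
104.9083
the job is handed in; nothing more can be done
```

The job is handed in at 105 s. All four slide boxes lie lid up, one to a pocket. The cover was then latched shut, and after that the shuttle was pulled by the cover's bar to the far stop.

**Last checks:**
- **Cover:** it closed to a hard stop, which I pressed to about 18 N. Close-up pictures before and after the run both show the tongue's nose past the catch. The latch held a 15.6 N pull.
- **Boxes:** all four show in their pockets through the shut cover.
- **Shuttle:** it is up against the far stop and did not give under that same 15.6 N pull.
- **Bystanders:** I touched neither the timer nor the petri dishes. The timer last shows on the books after the run; the dishes were last seen in place before the cover was shut.

**Not as expected:**
- **Bar travel:** the bar moved about 103 mm instead of 100 mm. I take the extra 2–3 mm as play between tongue and catch, so the cover may sit that far from fully shut. I left it rather than risk pushing the shuttle off its stop.
- **Closing force:** I read only about 4 N before the hard stop, not the stated 12 N. Readings were taken between moves, so the peak was probably missed.
- **Shuttle while loading:** it stood about 15 mm off its loading stop, and closing the cover pushed it home.

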